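# Re-zero the seed feeder's gate and open it one true turn

### The job

The seed feeder's gate has been left part open and its red handwheel has a lot of play. Turn the wheel clockwise (seen from above) until you feel the gate come to rest on its rubber seal, gently, without crushing the seal; then turn it back anticlockwise, take up the play, and only from where the wheel begins to pull on the stem count one full turn of opening. Let go of the wheel and leave everything else on the counter where it is.

Things in the scene. Friction and masses are not known exactly. Their poses are not given: they have to be found in the camera images.
- wheel_axis (a point): Fixed point on the upright axis of the red handwheel, 211 mm above the counter, about level with the top of hub and rim. The feeder, and the wheel with it, stands in a different place and yaw each time. Clockwise from above lowers (shuts) the gate, anticlockwise opens it; from the start the seat is at most three quarters of a turn of the wheel away.
- wheel: The wheel: level ring, 70 mm radius to the middle of its 14 mm rim, 3 spokes, 34 mm hub. It has play on the stem: it turns freely (0.5 N at the grip) through a good part of a turn (how much is not told), starts anywhere in it, and past either end takes the stem along: 8 N at the grip while turning, 2 to 6 N left when halted. The square stem end, 7 mm above the hub, has a white stripe that turns with the stem.
- grip (a point): Middle of the upright black revolving grip on the rim: round, 55 mm tall, 22 to 24 mm thick, 70 mm from the wheel's axis; this point is 34 mm above its foot, 21 mm below its top, 251 mm above the counter. It spins freely about its own upright axis, so a gripper holding it from above need not turn with the wheel. Nothing else on the feeder is higher than 221 mm.
- gate_edge (a point): Middle of the underside of the yellow round gate plug (92 mm across, with a red band), hanging under the wheel in the white frame. It rises only 4 mm for each full turn of the stem, so readings of it tell little.
- seal_top (a point): Middle of the top of the round black rubber seal, 96 mm across, under the gate plug. Unloaded it is at the seat point; it sinks a few tenths of a millimetre when the gate is pressed on it and springs back.
- seat (a point): Fixed point, 66 mm above the counter, where the gate's underside stands when it just rests on the seal; z up. Once the gate is there the push at the grip climbs springily from 9 N, about 1 N for each 2.6 mm of grip travel: 12 N after 7 mm, 18 N after 22 mm. At about 23 N, 35 mm past first touch, the seal is crushed. Let go, the seal springs back and the gate stays shut.
- feeder: The seed feeder, fixed to the counter: a dark base plate 200 x 340 mm, a white gate frame 180 mm wide and 179 mm tall (with a grey drum on it to 193 mm), a covered steel hopper beside the gate (towards its +y, 170 mm tall, 190 mm long) and a chute towards its -y. Origin under the wheel's axis, on the counter.
- catch_tin: Open aluminium tin 110 x 90 x 28 mm standing on the counter at the mouth of the chute; loose, leave it. Origin at the middle of its underside.
- jar: Closed amber jar, 70 mm thick, 100 mm tall; leave it. Origin at the middle of its underside.
- bowl: Steel bowl, 150 mm wide, 60 mm tall; leave it. Origin at the middle of its underside.
- scraper: Red dough scraper lying flat, 130 x 100 x 12 mm; leave it. Origin on its underside.
- loaf_a: Loaf 200 x 85 x 50 mm on the baking tray; leave it. Origin at the middle of its underside.
- loaf_b: Darker loaf 200 x 85 x 50 mm on the baking tray; leave it. Origin at the middle of its underside.
- simit: Dark ring of bread, 118 mm wide, 28 mm tall, on the baking tray; leave it. Origin at the middle of its underside.

How it is judged:
On the way:
1. the gate is turned down onto its seal (z of gate_edge in the frame of seat below 5e-05 m), for 0.2 s.
At the end, for the whole second after the job is handed in: the stem has been opened one true turn from the seal, within a fifth of a turn (the gate stands 4 mm, within 0.8 mm, above its seal), and the wheel is let go and still (z of gate_edge in the frame of seat between 0.0032 and 0.0048 m and angular speed of wheel below 0.1 rad/s); the robot touches nothing.
It fails at once if the rubber seal is pressed down by more than 0.32 mm (half a radian of wheel past first touch, about 23 N at the grip): it is crushed (z of seal_top in the frame of seat below -0.00032 m).
It fails at once if a bystander (tin, jar, bowl, scraper, loaf, bread ring) is moved by more than 20 mm (distance of any of catch_tin, jar, bowl, scraper, loaf_a, loaf_b, simit from where it was at the start of the episode above 0.02 m).
It also fails if it takes over 72 s, if anything falls off the work surface, if the arm or the gripper's body presses on something with over 40 N, if the wrist force passes 120 N, or if a joint passes its speed limit or range.

### The arm

A 6-joint arm with a two-finger parallel gripper is mounted at the origin on the work surface. World frame = base frame: x ahead of the robot, y to its left, z up, the work surface at z = 0. Lengths are in m, angles in rad, forces in N, time in s.
With the tool pointing down it reaches from about 0.375 to 0.975 m from the base axis. Payload 3.8 kg.
Tool frame: the origin (TCP) lies on the centre line of the jaws, within the pads' length; the fingertips stand 25 mm ahead of it and the grasp point (between the pads) lies 6 mm ahead of it; y points along the fingers, z is the direction in which the jaws open and shut, and the axes are right-handed (so a half turn about y gives the same grasp; the last joint's range is limited). The gripper opens to 85 mm and grips with 20 to 120 N. Pads are 22 mm wide; open, the fingers measure 114 mm over their backs; the gripper's body (76 mm by 85 mm) begins 54 mm behind the grasp point. The pads swing forward as they close: fully open they stand 13 mm farther back than shut.
Start: joints at [-1.272, 0.264, 1.604, -0, 1.274, -0.037], TCP at [0.222, -0.637, 0.256] pointing down, gripper open.
Joint ranges: [-2.63, 2.63], [-0.94, 2.18], [0.31, 2.57], [-1.31, 4.45], [0, 2.66], [-2.55, 2.55]. Speed limits (rad/s): [2.57, 2.57, 3.14, 3.14, 3.14, 3.14].

### API

Orientations are given as a rotation vector (axis times angle).
In Python, from workcell import bot gives the robot as it stands.
- The arm moves only by the shell command python3 -m jog 'ROWS' [FORCE]. ROWS is JSON, a list of rows, each a list of 5 numbers: the shift along the world's x, y, z in mm, then the turn about the world's z in degrees, then the finger opening in mm, from 0 to 85.4. A call has exactly 10 rows; each row is the pose to reach, as a shift and turn from the pose commanded when the call began; what a row does not reach only later rows make up. A row lasts 1/8 s, in which the tool goes at most 62.5 mm and 10.7 degrees, less where a joint would pass 70% of its speed; a pose out of reach is approached as far as the arm can. A call with a gripper value outside its range is refused whole. The fingers move at their own pace and stop on an object; FORCE is the grip in N (left out, the last holds). Time passes only in rows, so rows that repeat a pose let the fingers close, or fill a call up. It gives the time, the measured TCP pose, the force and the opening at its end, in the units of the state.
- bot.read_state(): the state, without advancing time (a new reading comes with each control period).
- bot.read_camera(name): name is "scene" or "top"; returns a dict with "pixels" (400x640x3 uint8, red, green, blue), "fx", "fy", "cx", "cy" (pixels), "R" (3x3) and "t" (3): a world point X has camera coordinates R X + t. Camera axes: x right, y down, z forward; pixel columns grow to the right and rows downward; lengths in m; the calibration is good to about 2 mm. A picture is of the moment at which its call begins. There is no depth.
- bot.finish_job(): hands the job in, once; it reports no verdict.
The state is a dict: "time": time; "q": joint angles; "joint_vel": joint speeds; "joint_torque": joint torques, N m; "tool_pos": TCP position; "tcp_rot": TCP orientation; "wrist_force": force on the tool from outside, world axes, zero at the start; "torque": the same for the moment, N m; "width": opening from 0.0 (shut) to 1.0 (fully open).
Only numpy, scipy, OpenCV 4.12 (cv2) and the standard library are available. Lean on these libraries where they do the work, as an engineer would, in place of code of your own. Each camera call takes 0.05 s, during which the arm holds its last target.

## Working session

There is one attempt and no reset: what is moved stays moved. The work goes in short steps, Python scripts to look and compute and a shell command to move; the robot and the scene stay as the last step left them, time stands still between calls to the robot, and variables do not carry over. Pictures are saved under pics/ and viewed, and the job is handed in when it is done.

```bash
ls; mkdir -p pics; python3 - <<'E'
from workcell import bot
import cv2,numpy as np
s=bot.read_state();print({k:np.round(v,3).tolist() for k,v in s.items()})
for n in("scene","top"):
    c=bot.read_camera(n);cv2.imwrite(f"pics/{n}0.png",c["pixels"][:,:,::-1]);print(n,c["fx"],c["cx"],c["cy"],np.round(c["R"],3).tolist(),c["t"])
    np.savez(f"{n}0.npz",**c)
E
```

```text
pics
{'time': 0.0, 'q': [-1.272, 0.265, 1.605, -0.0, 1.274, -0.037], 'joint_vel': [0.001, -0.0, -0.001, -0.0, -0.001, 0.0], 'joint_torque': [-0.002, -51.512, -36.731, -0.0, 0.013, 0.0], 'tool_pos': [0.222, -0.637, 0.255], 'tcp_rot': [-0.346, 2.042, -2.037], 'wrist_force': [0.486, 0.076, -0.228], 'torque': [-0.004, 0.038, -0.02], 'width': 0.998}
scene 397.63142703642563 319.85371016498914 205.66427363496825 [[0.108, 0.994, -0.009], [0.773, -0.09, -0.627], [-0.625, 0.061, -0.779]] [-0.09894293 -0.24501116  1.76263505]
top 517.5921660999957 330.76470509030554 201.07657392278892 [[-0.02, -1.0, -0.006], [-0.996, 0.02, -0.083], [0.083, 0.004, -0.997]] [0.05132072 0.47122298 1.87323914]
```

View pics/scene0.png

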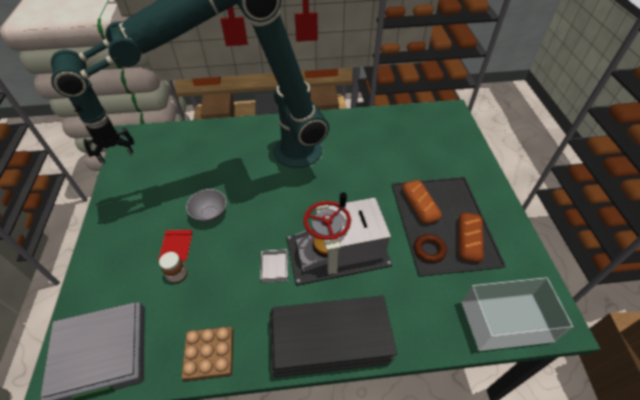

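View pics/top0.png

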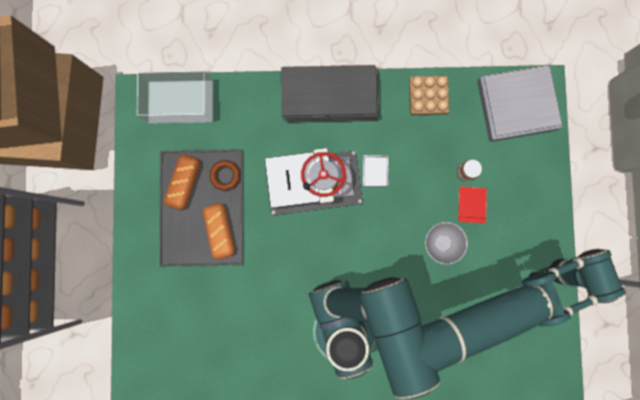

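```bash
cat > h.py <<'E'
import numpy as np,cv2
def ray(c,u,v,z):
    d=c["R"].T@np.array([(u-c["cx"])/c["fx"],(v-c["cy"])/c["fy"],1.]);o=-c["R"].T@c["t"]
    return o+d*(z-o[2])/d[2]
def proj(c,X):
    p=c["R"]@np.array(X)+c["t"];return c["fx"]*p[0]/p[2]+c["cx"],c["fy"]*p[1]/p[2]+c["cy"]
def wheel(c,box):
    p=c["pixels"].astype(int);m=((p[...,0]>120)&(p[...,1]<75)&(p[...,2]<75)).astype(np.uint8)
    k=np.zeros_like(m);x0,y0,x1,y1=box;k[y0:y1,x0:x1]=1;m*=k
    ys,xs=np.nonzero(m);h=cv2.convexHull(np.stack([xs,ys],1).astype(np.int32))
    return m,cv2.fitEllipse(h)
E
python3 - <<'E'
from h import *
for n,b in(("scene",(290,190,365,250)),("top",(290,140,360,210))):
    c=np.load(n+"0.npz");m,e=wheel(c,b);print(n,e,m.sum(),ray(c,*e[0],0.207))
    x0,y0,x1,y1=b
    im=c["pixels"][y0-15:y1+15,x0-15:x1+15,::-1];cv2.imwrite(f"pics/{n}0z.png",cv2.resize(im,None,fx=6,fy=6,interpolation=cv2.INTER_CUBIC)[:600,:800])
E
```

```text
scene ((327.033447265625, 219.6324920654297), (36.821128845214844, 45.53701400756836), 94.46348571777344) 369 [0.54950773 0.06466315 0.207     ]
top ((323.56005859375, 173.7526092529297), (43.032039642333984, 43.759769439697266), 59.18844985961914) 345 [0.54774283 0.06298408 0.207     ]
```

View pics/scene0z.png

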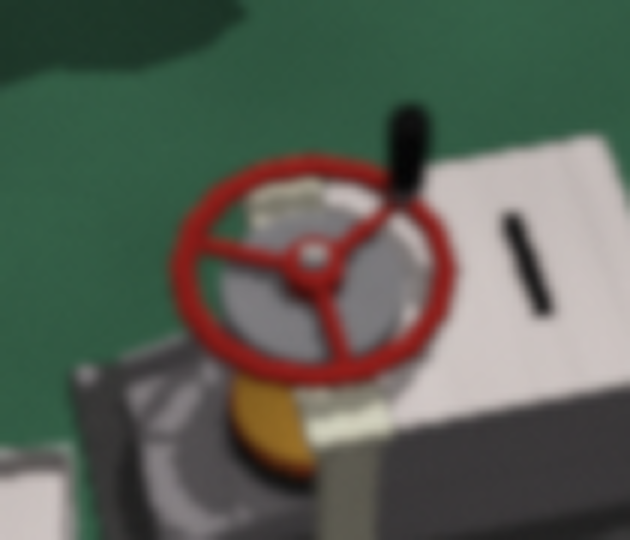

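View pics/top0z.png

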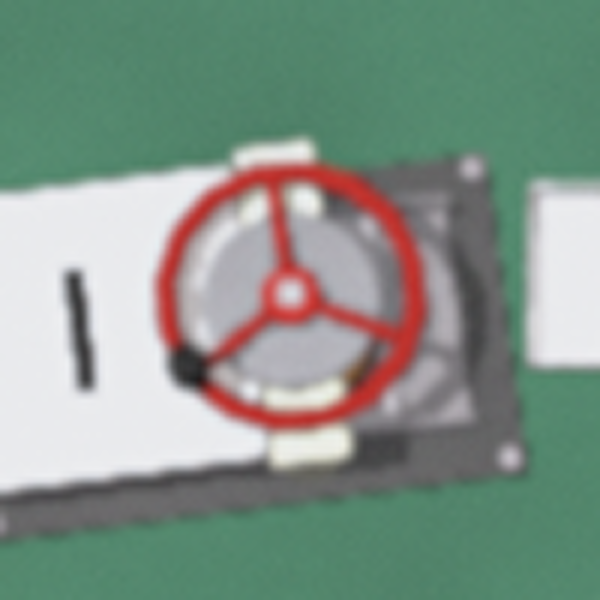

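```bash
python3 - <<'E'
from h import *
from scipy.spatial.transform import Rotation as Ro
A=np.array([.5486,.0638])
for n,b in(("scene",(335,185,355,212)),("top",(297,175,315,195))):
    c=np.load(n+"0.npz");p=c["pixels"].astype(int);x0,y0,x1,y1=b
    m=(p.max(2)<60)[y0:y1,x0:x1];ys,xs=np.nonzero(m);u,v=xs.mean()+x0,ys.mean()+y0
    G=ray(c,u,v,.247);d=G[:2]-A;print(n,m.sum(),u,v,G,np.hypot(*d),np.degrees(np.arctan2(d[1],d[0])))
print(Ro.from_rotvec([-0.346,2.042,-2.037]).as_matrix().round(3))
for t in range(130,160,5):
    X=[A[0]+.07*np.cos(np.radians(t)),A[1]+.07*np.sin(np.radians(t)),.247];print(t,[np.round(proj(np.load(n+"0.npz"),X),1) for n in("scene","top")])
E
```

```text
scene 100 342.37 199.25 [0.50460503 0.11889592 0.247     ] 0.07050615052315899 128.60792206708965
top 18 306.5 186.0 [0.50359289 0.11805391 0.247     ] 0.07049203219230911 129.67789550729898
[[-0.944 -0.001  0.329]
 [-0.329  0.002 -0.944]
 [-0.    -1.    -0.002]]
130 [array([341.9, 199.1]), array([306.7, 186. ])]
135 [array([340.4, 198.1]), array([308. , 187.4])]
140 [array([338.8, 197.2]), array([309.4, 188.6])]
145 [array([337.1, 196.5]), array([310.9, 189.7])]
150 [array([335.4, 195.8]), array([312.5, 190.7])]
155 [array([333.6, 195.3]), array([314.2, 191.5])]
```

```bash
python3 -m jog '[[15,40,30,0,60],[36,95,70,0,60],[56,150,90,0,60],[76,205,90,0,60],[97,260,90,0,60],[117,315,90,0,60],[138,370,90,0,60],[158,425,90,0,60],[179,480,90,0,60],[200,535,90,0,60]]' 60; python3 -m jog '[[20,55,0,0,60],[41,110,0,0,60],[60,160,0,0,60],[75,200,0,0,60],[81,216,0,0,60],[82,220,0,0,60],[82,220,0,0,60],[82,220,-30,0,60],[82,220,-30,0,60],[82,220,-30,0,60]]'
python3 - <<'E'
from workcell import bot
import cv2,numpy as np
s=bot.read_state();print(np.round(s['q'],3),s['tool_pos'],s['wrist_force'])
for n,b in(("scene",(270,130,400,240)),("top",(250,110,390,220))):
    c=bot.read_camera(n);x0,y0,x1,y1=b;cv2.imwrite(f"pics/{n}1.png",cv2.resize(c["pixels"][y0:y1,x0:x1,::-1],None,fx=5,fy=5,interpolation=2))
E
```

```text
time: 1.35
tool_pos: [0.4225, -0.1004, 0.346]
tcp_rot: [-0.345, 2.039, -2.04]
wrist_force: [0.5, 0.0, -0.4]
width: 0.703
time: 2.6
tool_pos: [0.5045, 0.1168, 0.3171]
tcp_rot: [-0.344, 2.04, -2.04]
wrist_force: [-0.6, -0.4, -0.1]
width: 0.706
[ 0.18  -0.07   1.857 -0.     1.354  1.416] [0.50450577 0.11682392 0.3170625 ] [-0.55900965 -0.43380958 -0.09703974]
```

View pics/scene1.png

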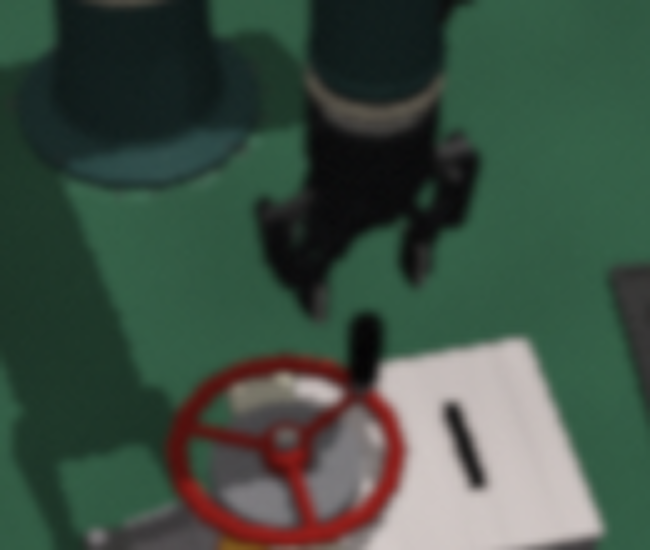

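View pics/top1.png

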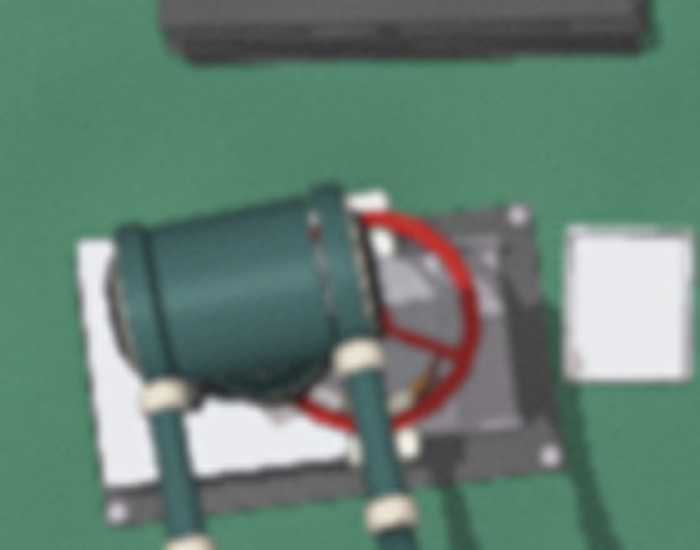

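```bash
python3 -m jog '[[0,0,-30,0,60],[0,0,-50,0,60],[0,0,-59,0,60],[0,0,-59,0,60],[0,0,-59,0,10],[0,0,-59,0,10],[0,0,-59,0,10],[0,0,-59,0,10],[0,0,-59,0,10],[0,0,-59,0,10]]' 60
```

```text
time: 3.95
tool_pos: [0.5047, 0.1186, 0.2587]
tcp_rot: [-0.344, 2.04, -2.037]
wrist_force: [-2.7, 2.8, 5.7]
width: 0.254
```

```bash
cat > st.py <<'E'
from workcell import bot
import numpy as np,json,sys
s=bot.read_state();p=np.array(s['tool_pos'])[:2]*1000-[548.6,63.8];a=np.arctan2(p[1],p[0])
t=np.array([-np.sin(a),np.cos(a)]);f=np.array(s['wrist_force'])
print("t %.2f ang %.1f r %.1f tan(ccw+) %.2f rad %.2f fz %.2f w %.3f"%(s['time'],np.degrees(a)%360,np.hypot(*p),f[:2]@t,f[:2]@p/np.hypot(*p),f[2],s['width']))
E
cat > pl.py <<'E'
# arc offsets from angle a0 (deg), given list of relative angles
import sys,numpy as np
a0=float(sys.argv[1]);A=np.array([548.6,63.8]);cmd=np.array([float(sys.argv[2]),float(sys.argv[3])])
for d in map(float,sys.argv[4:]):
    t=np.radians(a0+d);print(d,np.round(A+70*np.array([np.cos(t),np.sin(t)])-cmd,1))
E
python3 st.py
```

```text
t 3.95 ang 128.7 r 70.2 tan(ccw+) 0.35 rad 3.86 fz 5.67 w 0.254
```

```bash
python3 pl.py 129.5 504 118 -4 -8 -12 -16 -20; python3 pl.py 109.5 525.2 129.8 -4 -8 -12 -16 -20
```

```text
-4.0 [4.  2.8]
-8.0 [8.  5.5]
-12.0 [12.3  7.9]
-16.0 [16.7 10. ]
-20.0 [21.2 11.8]
-4.0 [4.7 1.5]
-8.0 [9.4 2.6]
-12.0 [14.3  3.4]
-16.0 [19.1  3.9]
-20.0 [24.  4.]
```

```bash
python3 -m jog '[[2,1.4,0,0,10],[4,2.8,0,0,10],[6,4.2,0,0,10],[8,5.5,0,0,10],[10,6.8,0,0,10],[12.3,7.9,0,0,10],[14.5,9,0,0,10],[16.7,10,0,0,10],[19,11,0,0,10],[21.2,11.8,0,0,10]]' ; python3 st.py
```

```text
time: 5.2
tool_pos: [0.5259, 0.1313, 0.2587]
tcp_rot: [-0.344, 2.042, -2.035]
wrist_force: [-3.2, 7.3, 5.5]
width: 0.256
t 5.20 ang 108.6 r 71.2 tan(ccw+) 0.66 rad 7.97 fz 5.46 w 0.256
```

```bash
sed -i 's/A=np.array(\[548.6,63.8\])/A=np.array([550.3,65.4])/' pl.py; sed -i 's/\[548.6,63.8\]/[550.3,65.4]/' st.py; python3 pl.py 110 525.2 129.8 -4 -8 -12 -16 -20 -24
```

```text
-4.0 [5.8 2.9]
-8.0 [10.5  4.1]
-12.0 [15.4  4.9]
-16.0 [20.2  5.4]
-20.0 [25.1  5.6]
-24.0 [30.   5.4]
```

```bash
python3 -m jog '[[3.5,2.2,0,0,10],[5.8,2.9,0,0,10],[8.1,3.5,0,0,10],[10.5,4.1,0,0,10],[13,4.5,0,0,10],[15.4,4.9,0,0,10],[17.8,5.2,0,0,10],[20.2,5.4,0,0,10],[22.6,5.5,0,0,10],[25.1,5.6,0,0,10]]' ; python3 st.py; python3 pl.py 90 550.3 135.4 -2 -4 -6 -8 -10 -12 -14 -16 -18 -20 
```

```text
time: 6.45
tool_pos: [0.5518, 0.136, 0.2587]
tcp_rot: [-0.342, 2.039, -2.037]
wrist_force: [-0.5, 4.4, 4.3]
width: 0.256
t 6.45 ang 88.8 r 70.6 tan(ccw+) 0.60 rad 4.39 fz 4.29 w 0.256
-2.0 [ 2.4 -0. ]
-4.0 [ 4.9 -0.2]
-6.0 [ 7.3 -0.4]
-8.0 [ 9.7 -0.7]
-10.0 [12.2 -1.1]
-12.0 [14.6 -1.5]
-14.0 [16.9 -2.1]
-16.0 [19.3 -2.7]
-18.0 [21.6 -3.4]
-20.0 [23.9 -4.2]
```

```bash
python3 -m jog '[[2.4,0.3,0,0,10],[4.9,0.3,0,0,10],[7.3,0.1,0,0,10],[9.7,-0.2,0,0,10],[12.2,-0.6,0,0,10],[14.6,-1,0,0,10],[16.9,-1.6,0,0,10],[19.3,-2.2,0,0,10],[21.6,-2.9,0,0,10],[23.9,-3.7,0,0,10]]' ; python3 st.py; python3 pl.py 70 574.2 131.7 -2 -4 -6 -8 -10 -12 -14 -16 -18 -20 
```

```text
time: 7.7
tool_pos: [0.5736, 0.1323, 0.2586]
tcp_rot: [-0.348, 2.042, -2.038]
wrist_force: [-7.2, 3.3, 8.9]
width: 0.255
t 7.70 ang 70.8 r 70.8 tan(ccw+) 7.90 rad 0.76 fz 8.91 w 0.255
-2.0 [ 2.3 -1.4]
-4.0 [ 4.6 -2.4]
-6.0 [ 6.8 -3.4]
-8.0 [ 9.  -4.5]
-10.0 [11.1 -5.7]
-12.0 [13.2 -6.9]
-14.0 [15.2 -8.3]
-16.0 [17.2 -9.7]
-18.0 [ 19.2 -11.1]
-20.0 [ 21.1 -12.7]
```

```bash
python3 -m jog '[[1.5,-0.8,0,0,10],[3,-1.6,0,0,10],[4.6,-2.4,0,0,10],[6.8,-3.4,0,0,10],[9,-4.5,0,0,10],[11.1,-5.7,0,0,10],[13.2,-6.9,0,0,10],[15.2,-8.3,0,0,10],[17.2,-9.7,0,0,10],[19.2,-11.1,0,0,10]]' ; python3 st.py; python3 pl.py 52 593.4 120.6 -2 -4 -6 -8 -10 -12 -14 -16 -18 -20 
```

```text
time: 8.95
tool_pos: [0.5932, 0.1218, 0.2586]
tcp_rot: [-0.346, 2.042, -2.036]
wrist_force: [-5.3, 6.0, 8.8]
width: 0.254
t 8.95 ang 52.8 r 70.9 tan(ccw+) 7.85 rad 1.52 fz 8.85 w 0.254
-2.0 [ 1.9 -1.6]
-4.0 [ 3.7 -3.2]
-6.0 [ 5.5 -4.8]
-8.0 [ 7.3 -6.6]
-10.0 [ 8.9 -8.4]
-12.0 [ 10.5 -10.2]
-14.0 [ 12.1 -12.1]
-16.0 [ 13.5 -14.1]
-18.0 [ 14.9 -16.1]
-20.0 [ 16.3 -18.1]
```

```bash
python3 -m jog '[[1.9,-1.6,0,0,10],[3.7,-3.2,0,0,10],[5.5,-4.8,0,0,10],[7.3,-6.6,0,0,10],[8.9,-8.4,0,0,10],[10.5,-10.2,0,0,10],[11.3,-11.2,0,0,10],[12.1,-12.1,0,0,10],[13.5,-14.1,0,0,10],[14.9,-16.1,0,0,10]]' ; python3 st.py; python3 pl.py 34 608.3 104.5 -2 -4 -6 -8 -10 -12 -14 -16 -18 -20 
```

```text
time: 10.2
tool_pos: [0.6084, 0.106, 0.2587]
tcp_rot: [-0.345, 2.042, -2.036]
wrist_force: [-4.0, 7.5, 7.5]
width: 0.253
t 10.20 ang 35.0 r 70.9 tan(ccw+) 8.43 rad 1.00 fz 7.51 w 0.253
-2.0 [ 1.4 -2. ]
-4.0 [ 2.6 -4.1]
-6.0 [ 3.8 -6.2]
-8.0 [ 4.9 -8.4]
-10.0 [  5.9 -10.6]
-12.0 [  6.9 -12.9]
-14.0 [  7.8 -15.2]
-16.0 [  8.6 -17.5]
-18.0 [  9.3 -19.8]
-20.0 [  9.9 -22.2]
```

```bash
python3 -m jog '[[1,-1.4,0,0,10],[2,-3,0,0,10],[2.9,-4.5,0,0,10],[3.8,-6.2,0,0,10],[4.4,-7.3,0,0,10],[4.9,-8.4,0,0,10],[5.9,-10.6,0,0,10],[6.4,-11.7,0,0,10],[6.9,-12.9,0,0,10],[7.8,-15.2,0,0,10]]' ; python3 st.py; python3 pl.py 20 616.1 89.3 -2 -4 -6 -8 -10 -12 -14 -16 -18 -20 
```

```text
time: 11.45
tool_pos: [0.6163, 0.091, 0.2587]
tcp_rot: [-0.345, 2.042, -2.035]
wrist_force: [-3.5, 7.1, 6.9]
width: 0.254
t 11.45 ang 21.2 r 70.8 tan(ccw+) 7.87 rad -0.71 fz 6.86 w 0.254
-2.0 [ 0.8 -2.3]
-4.0 [ 1.5 -4.6]
-6.0 [ 2.1 -7. ]
-8.0 [ 2.7 -9.3]
-10.0 [  3.1 -11.7]
-12.0 [  3.5 -14.2]
-14.0 [  3.8 -16.6]
-16.0 [  4. -19.]
-18.0 [  4.2 -21.5]
-20.0 [  4.2 -23.9]
```

```bash
python3 -m jog '[[0.8,-2.3,0,0,10],[1.5,-4.6,0,0,10],[2.1,-7,0,0,10],[2.4,-8.2,0,0,10],[2.7,-9.3,0,0,10],[3.1,-11.7,0,0,10],[3.3,-13,0,0,10],[3.5,-14.2,0,0,10],[3.8,-16.6,0,0,10],[4,-19,0,0,10]]' ; python3 st.py; python3 pl.py 4 620.1 70.3 -2 -4 -6 -8 -10 -12 -14 -16 -18 -20 
```

```text
time: 12.7
tool_pos: [0.6206, 0.0725, 0.2587]
tcp_rot: [-0.344, 2.043, -2.034]
wrist_force: [-2.4, 10.4, 5.9]
width: 0.255
t 12.70 ang 5.7 r 70.7 tan(ccw+) 10.62 rad -1.33 fz 5.87 w 0.255
-2.0 [ 0.2 -2.5]
-4.0 [ 0.2 -4.9]
-6.0 [ 0.2 -7.3]
-8.0 [ 0.  -9.8]
-10.0 [ -0.2 -12.2]
-12.0 [ -0.5 -14.6]
-14.0 [ -0.9 -17.1]
-16.0 [ -1.3 -19.5]
-18.0 [ -1.9 -21.8]
-20.0 [ -2.5 -24.2]
```

```bash
python3 -m jog '[[0,-0.5,0,0,10],[0,-1,0,0,10],[0.1,-1.5,0,0,10],[0.1,-2,0,0,10],[0.1,-2.5,0,0,10],[0.2,-3,0,0,10],[0.2,-3.5,0,0,10],[0.2,-4,0,0,10],[0.2,-4.5,0,0,10],[0.2,-5,0,0,10]]' ; python3 st.py
```

```text
time: 13.95
tool_pos: [0.6209, 0.0683, 0.2587]
tcp_rot: [-0.344, 2.044, -2.032]
wrist_force: [-2.8, 11.3, 5.9]
width: 0.257
t 13.95 ang 2.4 r 70.7 tan(ccw+) 11.43 rad -2.36 fz 5.91 w 0.257
```

```bash
python3 -m jog '[[0,-1,0,0,10],[0,-2,0,0,10],[-0.1,-3,0,0,10],[-0.2,-4,0,0,10],[-0.3,-5,0,0,10],[-0.3,-5,0,0,10],[-0.3,-5,0,0,10],[-0.3,-5,0,0,10],[-0.3,-5,0,0,10],[-0.3,-5,0,0,10]]' ; python3 st.py
```

```text
time: 15.2
tool_pos: [0.6209, 0.064, 0.2587]
tcp_rot: [-0.343, 2.045, -2.031]
wrist_force: [-1.3, 12.4, 5.5]
width: 0.257
t 15.20 ang 358.9 r 70.6 tan(ccw+) 12.36 rad -1.57 fz 5.53 w 0.257
```

```bash
python3 pl.py 0 620 60.3 0 4 8 12 16 20 24; echo; python3 pl.py 24 614.2 93.9 3 6 9 12 15 18 21 24 27 30 
```

```text
0.0 [0.3 5.1]
4.0 [ 0.1 10. ]
8.0 [-0.4 14.8]
12.0 [-1.2 19.7]
16.0 [-2.4 24.4]
20.0 [-3.9 29. ]
24.0 [-5.8 33.6]

3.0 [-1.5  3.3]
6.0 [-3.3  6.5]
9.0 [-5.2  9.6]
12.0 [-7.3 12.6]
15.0 [-9.5 15.6]
18.0 [-11.9  18.3]
21.0 [-14.4  21. ]
24.0 [-17.1  23.5]
27.0 [-19.8  25.9]
30.0 [-22.8  28.1]
```

```bash
python3 -m jog '[[0.3,5.1,0,0,10],[0.2,7.5,0,0,10],[0.1,10,0,0,10],[-0.4,14.8,0,0,10],[-1.2,19.7,0,0,10],[-1.8,22,0,0,10],[-2.4,24.4,0,0,10],[-3.9,29,0,0,10],[-5,31.3,0,0,10],[-5.8,33.6,0,0,10]]' ; python3 st.py;  python3 -m jog '[[-1.5,3.3,0,0,10],[-3.3,6.5,0,0,10],[-5.2,9.6,0,0,10],[-7.3,12.6,0,0,10],[-9.5,15.6,0,0,10],[-11.9,18.3,0,0,10],[-14.4,21,0,0,10],[-17.1,23.5,0,0,10],[-19.8,25.9,0,0,10],[-22.8,28.1,0,0,10]]' ; python3 st.py; python3 pl.py 54 591.4 122 3 6 9 12 15 18 21 24 27 30 
```

```text
time: 16.45
tool_pos: [0.6156, 0.0929, 0.2587]
tcp_rot: [-0.343, 2.036, -2.04]
wrist_force: [-0.8, -0.5, 6.2]
width: 0.262
t 16.45 ang 22.9 r 70.8 tan(ccw+) -0.16 rad -0.98 fz 6.21 w 0.262
time: 17.7
tool_pos: [0.5932, 0.1218, 0.2587]
tcp_rot: [-0.341, 2.037, -2.038]
wrist_force: [2.1, 1.8, 5.5]
width: 0.252
t 17.70 ang 52.7 r 70.8 tan(ccw+) -0.58 rad 2.74 fz 5.47 w 0.252
3.0 [-3.   2.1]
6.0 [-6.1  4. ]
9.0 [-9.3  5.8]
12.0 [-12.6   7.3]
15.0 [-16.    8.8]
18.0 [-19.5  10. ]
21.0 [-23.  11.]
24.0 [-26.5  11.9]
27.0 [-30.1  12.5]
30.0 [-33.8  13. ]
```

```bash
python3 -m jog '[[-3,2.1,0,0,10],[-6.1,4,0,0,10],[-9.3,5.8,0,0,10],[-12.6,7.3,0,0,10],[-16,8.8,0,0,10],[-19.5,10,0,0,10],[-23,11,0,0,10],[-26.5,11.9,0,0,10],[-30.1,12.5,0,0,10],[-33.8,13,0,0,10]]' ; python3 st.py; python3 pl.py 84 557.6 135 3 6 9 12 15 18 21 24 27 30; python3 pl.py 114 521.8 129.3 3 6 9 12 15 18 21 24  
```

```text
time: 18.95
tool_pos: [0.5592, 0.1355, 0.2587]
tcp_rot: [-0.342, 2.039, -2.037]
wrist_force: [0.9, 3.4, 5.4]
width: 0.257
t 18.95 ang 82.8 r 70.6 tan(ccw+) -0.49 rad 3.44 fz 5.44 w 0.257
3.0 [-3.6  0.3]
6.0 [-7.3  0.4]
9.0 [-11.    0.3]
12.0 [-14.6   0. ]
15.0 [-18.3  -0.5]
18.0 [-21.9  -1.1]
21.0 [-25.4  -2. ]
24.0 [-28.9  -3. ]
27.0 [-32.4  -4.2]
30.0 [-35.8  -5.7]
3.0 [-3.3 -1.5]
6.0 [-6.5 -3.3]
9.0 [-9.6 -5.2]
12.0 [-12.6  -7.3]
15.0 [-15.6  -9.5]
18.0 [-18.3 -11.9]
21.0 [-21.  -14.4]
24.0 [-23.5 -17.1]
```

```bash
python3 -m jog '[[-3.6,0.3,0,0,10],[-7.3,0.4,0,0,10],[-11,0.3,0,0,10],[-14.6,0,0,0,10],[-18.3,-0.5,0,0,10],[-21.9,-1.1,0,0,10],[-25.4,-2,0,0,10],[-28.9,-3,0,0,10],[-32.4,-4.2,0,0,10],[-35.8,-5.7,0,0,10]]' ; python3 st.py
```

```text
time: 20.2
tool_pos: [0.5227, 0.13, 0.2587]
tcp_rot: [-0.343, 2.04, -2.036]
wrist_force: [-1.3, 4.7, 7.4]
width: 0.254
t 20.20 ang 113.1 r 70.3 tan(ccw+) -0.63 rad 4.86 fz 7.38 w 0.254
```

```bash
python3 -m jog '[[-2.2,-1,0,0,10],[-4.4,-2.1,0,0,10],[-6.5,-3.3,0,0,10],[-9.6,-5.2,0,0,10],[-12.6,-7.3,0,0,10],[-15.6,-9.5,0,0,10],[-17,-10.7,0,0,10],[-18.3,-11.9,0,0,10],[-21,-14.4,0,0,10],[-23.5,-17.1,0,0,10]]' ; python3 st.py;  python3 pl.py 138 498.3 112.2 2.5 5 7.5 10 12.5 15 17.5 20 22.5 25; echo; python3 pl.py 163 483.4 85.9 2.5 5 7.5 10 12.5 15 17.5 20 22.5 25
```

```text
time: 21.45
tool_pos: [0.4987, 0.1126, 0.2586]
tcp_rot: [-0.345, 2.04, -2.037]
wrist_force: [-3.1, 3.4, 8.6]
width: 0.256
t 21.45 ang 137.5 r 69.9 tan(ccw+) -0.42 rad 4.54 fz 8.61 w 0.256
2.5 [-2.  -2.3]
5.0 [-3.9 -4.7]
7.5 [-5.7 -7.2]
10.0 [-7.4 -9.7]
12.5 [ -8.9 -12.3]
15.0 [-10.4 -15. ]
17.5 [-11.7 -17.8]
20.0 [-12.9 -20.6]
22.5 [-14.  -23.4]
25.0 [-14.9 -26.3]

2.5 [-0.9 -3. ]
5.0 [-1.6 -5.9]
7.5 [-2.1 -8.9]
10.0 [ -2.6 -12. ]
12.5 [ -2.9 -15. ]
15.0 [ -3.1 -18.1]
17.5 [ -3.1 -21.1]
20.0 [ -3.  -24.2]
22.5 [ -2.8 -27.2]
25.0 [ -2.4 -30.2]
```

```bash
python3 -m jog '[[-2,-2.3,0,0,10],[-3.9,-4.7,0,0,10],[-5.7,-7.2,0,0,10],[-7.4,-9.7,0,0,10],[-8.9,-12.3,0,0,10],[-10.4,-15,0,0,10],[-11.7,-17.8,0,0,10],[-12.9,-20.6,0,0,10],[-14,-23.4,0,0,10],[-14.9,-26.3,0,0,10]]' ; python3 st.py
```

```text
time: 22.7
tool_pos: [0.4844, 0.0878, 0.2587]
tcp_rot: [-0.342, 2.043, -2.034]
wrist_force: [-2.3, 8.4, 6.0]
width: 0.254
t 22.70 ang 161.2 r 69.6 tan(ccw+) -7.25 rad 4.86 fz 6.04 w 0.254
```

```bash
python3 - <<'E'
import numpy as np,json
A=np.array([550.3,65.4]);c=np.array([483.4,85.9]);a=163
for s in (6,6,6,6,6,5.2):
    r=[(np.round(A+70*np.array([np.cos(np.radians(a+s*k)),np.sin(np.radians(a+s*k))])-c,1)).tolist() for k in range(1,11)]
    print(a,"->",a+10*s,r); c=np.round(c+r[-1],1);a+=10*s
E
```

```text
163 -> 223 [[-1.8, -7.1], [-2.8, -14.4], [-3.1, -21.7], [-2.6, -29.0], [-1.3, -36.2], [0.7, -43.3], [3.5, -50.1], [6.9, -56.6], [11.0, -62.6], [15.7, -68.2]]
223 -> 283 [[5.3, -5.1], [11.0, -9.6], [17.3, -13.5], [23.8, -16.7], [30.7, -19.2], [37.8, -21.0], [45.1, -22.0], [52.4, -22.3], [59.7, -21.8], [66.9, -20.5]]
283 -> 343 [[7.1, 2.0], [13.9, 4.8], [20.4, 8.2], [26.4, 12.3], [32.0, 17.0], [37.1, 22.3], [41.6, 28.0], [45.5, 34.3], [48.7, 40.8], [51.2, 47.7]]
343 -> 403 [[1.8, 7.1], [2.8, 14.4], [3.1, 21.7], [2.6, 29.0], [1.3, 36.2], [-0.7, 43.3], [-3.5, 50.1], [-6.9, 56.6], [-11.0, 62.6], [-15.7, 68.2]]
403 -> 463 [[-5.3, 5.1], [-11.0, 9.6], [-17.3, 13.5], [-23.8, 16.7], [-30.7, 19.2], [-37.8, 21.0], [-45.1, 22.0], [-52.4, 22.3], [-59.7, 21.8], [-66.9, 20.5]]
463 -> 515.0 [[-6.2, -1.7], [-12.1, -4.0], [-17.8, -6.7], [-23.2, -10.0], [-28.4, -13.8], [-33.1, -18.0], [-37.4, -22.6], [-41.4, -27.7], [-44.8, -33.0], [-47.7, -38.6]]
```

```bash
python3 -m jog '[[-1.8,-7.1,0,0,10],[-2.8,-14.4,0,0,10],[-3.1,-21.7,0,0,10],[-2.6,-29,0,0,10],[-1.3,-36.2,0,0,10],[0.7,-43.3,0,0,10],[3.5,-50.1,0,0,10],[6.9,-56.6,0,0,10],[11,-62.6,0,0,10],[15.7,-68.2,0,0,10]]'; python3 st.py
```

```text
time: 23.95
tool_pos: [0.4991, 0.0188, 0.2586]
tcp_rot: [-0.346, 2.043, -2.036]
wrist_force: [-4.5, 7.3, 9.3]
width: 0.253
t 23.95 ang 222.3 r 69.2 tan(ccw+) -8.40 rad -1.60 fz 9.27 w 0.253
```

```bash
python3 -m jog '[[5.3,-5.1,0,0,10],[11,-9.6,0,0,10],[17.3,-13.5,0,0,10],[23.8,-16.7,0,0,10],[30.7,-19.2,0,0,10],[37.8,-21,0,0,10],[45.1,-22,0,0,10],[52.4,-22.3,0,0,10],[59.7,-21.8,0,0,10],[66.9,-20.5,0,0,10]]'; python3 st.py
```

```text
time: 25.2
tool_pos: [0.5648, -0.0027, 0.2585]
tcp_rot: [-0.35, 2.042, -2.039]
wrist_force: [-10.6, 3.0, 11.0]
width: 0.257
t 25.20 ang 282.1 r 69.6 tan(ccw+) -9.71 rad -5.19 fz 11.03 w 0.257
```

```bash
python3 -m jog '[[7.1,2,0,0,10],[13.9,4.8,0,0,10],[20.4,8.2,0,0,10],[26.4,12.3,0,0,10],[32,17,0,0,10],[37.1,22.3,0,0,10],[41.6,28,0,0,10],[45.5,34.3,0,0,10],[48.7,40.8,0,0,10],[51.2,47.7,0,0,10]]'; python3 st.py
```

```text
time: 26.45
tool_pos: [0.6168, 0.0421, 0.2586]
tcp_rot: [-0.348, 2.036, -2.045]
wrist_force: [-5.2, -5.6, 8.1]
width: 0.261
t 26.45 ang 340.7 r 70.4 tan(ccw+) -7.05 rad -3.08 fz 8.11 w 0.261
```

```bash
python3 -m jog '[[1.8,7.1,0,0,10],[2.8,14.4,0,0,10],[3.1,21.7,0,0,10],[2.6,29,0,0,10],[1.3,36.2,0,0,10],[-0.7,43.3,0,0,10],[-3.5,50.1,0,0,10],[-6.9,56.6,0,0,10],[-11,62.6,0,0,10],[-15.7,68.2,0,0,10]]'; python3 st.py
```

```text
time: 27.7
tool_pos: [0.6048, 0.1106, 0.2588]
tcp_rot: [-0.338, 2.031, -2.042]
wrist_force: [6.8, -5.0, 2.6]
width: 0.254
t 27.70 ang 39.7 r 70.8 tan(ccw+) -8.17 rad 2.01 fz 2.64 w 0.254
```

```bash
python3 -m jog '[[-5.3,5.1,0,0,10],[-11,9.6,0,0,10],[-17.3,13.5,0,0,10],[-23.8,16.7,0,0,10],[-30.7,19.2,0,0,10],[-37.8,21,0,0,10],[-45.1,22,0,0,10],[-52.4,22.3,0,0,10],[-59.7,21.8,0,0,10],[-66.9,20.5,0,0,10]]'; python3 st.py
```

```text
time: 28.95
tool_pos: [0.538, 0.1348, 0.2588]
tcp_rot: [-0.336, 2.038, -2.034]
wrist_force: [7.5, 6.4, 1.5]
width: 0.252
t 28.95 ang 100.0 r 70.5 tan(ccw+) -8.48 rad 5.05 fz 1.46 w 0.252
```

```bash
python3 -m jog '[[-6.2,-1.7,0,0,10],[-12.1,-4,0,0,10],[-17.8,-6.7,0,0,10],[-23.2,-10,0,0,10],[-28.4,-13.8,0,0,10],[-33.1,-18,0,0,10],[-37.4,-22.6,0,0,10],[-41.4,-27.7,0,0,10],[-44.8,-33,0,0,10],[-47.7,-38.6,0,0,10]]'; python3 st.py
```

```text
time: 30.2
tool_pos: [0.4882, 0.097, 0.2587]
tcp_rot: [-0.341, 2.043, -2.033]
wrist_force: [0.3, 8.9, 5.5]
width: 0.257
t 30.20 ang 153.0 r 69.7 tan(ccw+) -8.07 rad 3.79 fz 5.53 w 0.257
```

```bash
python3 -m jog '[[0,0,0,0,10],[0,0,0,0,10],[0,0,0,0,60],[0,0,0,0,60],[0,0,0,0,60],[0,0,0,0,60],[0,0,25,0,60],[0,0,55,0,60],[0,0,90,0,60],[0,0,100,0,60]]'; python3 -m jog '[[0,-20,20,0,60],[0,-60,20,0,60],[-10,-115,20,0,60],[-20,-170,20,0,60],[-30,-225,20,0,60],[-40,-280,20,0,60],[-50,-320,20,0,60],[-50,-320,20,0,60],[-50,-320,20,0,60],[-50,-320,20,0,60]]'
python3 - <<'E'
from workcell import bot
from h import *
for n,b in(("scene",(275,175,380,265)),("top",(275,125,375,225))):
    c=bot.read_camera(n);np.savez(n+"9.npz",**c);x0,y0,x1,y1=b;cv2.imwrite(f"pics/{n}9.png",cv2.resize(c["pixels"][y0:y1,x0:x1,::-1],None,fx=6,fy=6,interpolation=2))
    cv2.imwrite(f"pics/{n}9f.png",c["pixels"][:,:,::-1])
E
```

```text
time: 31.45
tool_pos: [0.4884, 0.0947, 0.3599]
tcp_rot: [-0.341, 2.037, -2.038]
wrist_force: [-1.1, 0.4, 0.0]
width: 0.704
time: 32.7
tool_pos: [0.4375, -0.2242, 0.3769]
tcp_rot: [-0.347, 2.039, -2.038]
wrist_force: [0.7, -0.6, -0.7]
width: 0.702
```

View pics/scene9.png

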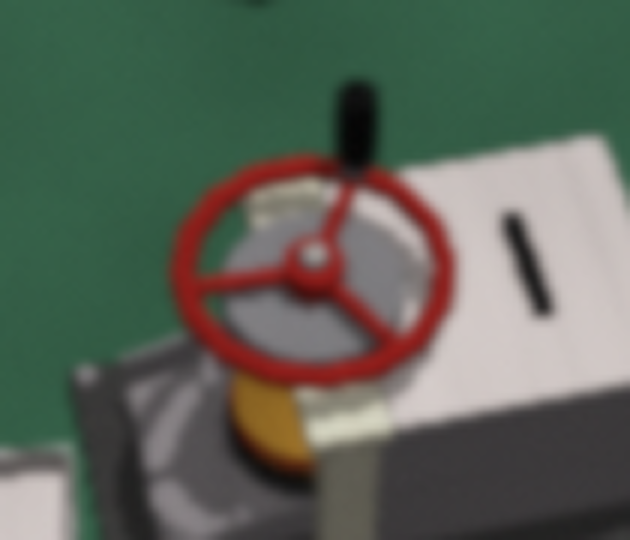

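View pics/top9f.png

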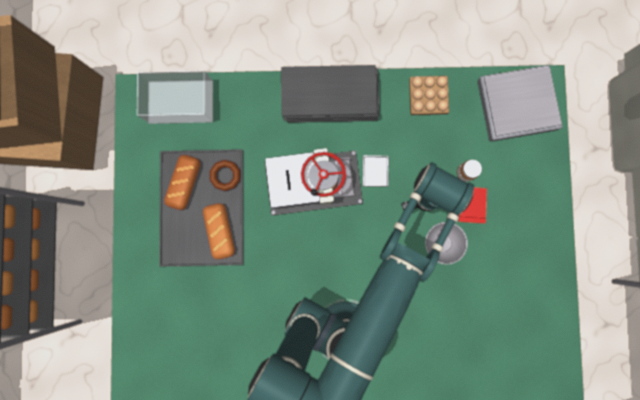

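The scene crop shows the grip upright at about (355,125), with the wheel free. In the top view the tin, jar, bowl, scraper and breads are where they started, and the arm is clear.

```bash
python3 -c "
from workcell import bot
print(bot.finish_job())"
```

```text
the job is handed in; nothing more can be done
None
```

I closed the gate gently onto its seal, opened it about one full turn from where the stem began to pull, let go of the wheel and handed the job in at about 33 s. The hand-in gives no verdict, so I don't know that it passed.

- **Closing:** turning clockwise, the push at the grip stayed at about 8 N while the stem turned. At the seal it rose to 10.6, 11.4 and then 12.4 N, and held 12.4 N when I stopped. That is about 8–10 mm of grip travel past first touch, well short of the 23 N that crushes the seal.
- **Opening:** turning back, the wheel ran free at about 0.5 N. The stem began to pull somewhere between 138° and 161° of grip angle; I took 150°. I stopped at 153° one turn later, so the opening is one turn to within about 15°. The allowance is 72°.
- **Last checks:** the pictures show the wheel released, the arm clear and, by eye, nothing else on the counter moved. The wrist force was back to about zero.
- **Not checked:** I did not measure the 4 mm opening in the images, because it is less than a pixel or so there. Radial forces of up to 8 N on the way came from a 2 mm error in my estimate of the wheel's axis. I corrected it early on, and about 5 N remained.

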